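# Cap a bottle on the bench capper, then raise its head to the mark and hold

### The arm

A 6-joint arm with a two-finger parallel gripper is mounted at the origin on the work surface. World frame = base frame: x ahead of the robot, y to its left, z up, the work surface at z = 0. Lengths are in m, angles in degrees, forces in N, time in s.
With the tool pointing down it reaches from about 0.3 to 0.875 m from the base axis. Payload 6.4 kg.
Tool frame: the origin (TCP) lies on the centre line of the jaws, within the pads' length; the fingertips stand 17 mm ahead of it and the grasp point (between the pads) lies 2 mm behind it; z points along the fingers, y is the line along which they close (so a half turn about z gives the same grasp; the last joint's range is limited). The gripper opens to 85 mm and grips with 20 to 120 N. Pads are 22 mm wide; open, the fingers measure 114 mm over their backs; the gripper's body (76 mm by 85 mm) begins 54 mm behind the grasp point. The pads swing forward as they close: fully open they stand 13 mm farther back than shut.
Start: joints at [64.441, 10.359, 92.074, -0, 77.567, -11.82], TCP at [0.137, 0.559, 0.248] pointing down, gripper open.
Joint ranges: [-171.53, 171.53], [-51.25, 118.39], [17.06, 147.69], [-65.23, 245.23], [0, 150.52], [-178.68, 178.68]. Speed limits (degrees/s): [147.25, 147.25, 172.46, 180, 180, 180].

### API

Orientations are given as [roll, pitch, yaw] about the fixed x, y, z axes, in that order (R = Rz(yaw) Ry(pitch) Rx(roll)).
In Python, from cell import arm, viewer gives the robot as it stands. The module is installed in compiled form; this text tells all that it offers.
- The arm moves only by the tool drive_tool, never from a script. Its argument "commands" is text: rows parted by semicolons, each of 5 numbers parted by spaces: the opening, from 0 (shut) to 1 (fully open), then the shift along the tool's x, y, z in m, then the turn about the tool's z in degrees. A call has 1 to 12 rows; each row is the pose to reach, as a shift and turn from the pose commanded when the call began, along the tool's axes at that moment; what a row does not reach only later rows make up. A row lasts 1/8 s, in which the tool goes at most 62.5 mm and 10.7 degrees, less where a joint would pass 70% of its speed; a pose out of reach is approached as far as the arm can. A call with a gripper value outside its range is refused whole. The fingers move at their own pace and stop on an object; "newtons" is the grip in N (left out, the last holds). Time passes only in rows, so rows that repeat a pose let the fingers close. It gives the time, the measured TCP pose, the force, the opening and the grip force at its end, in the units of the state.
- arm.state(): the state, without advancing time (a new reading comes with each control period).
- viewer.capture(name): name is "scene" or "side" or "wrist"; returns the picture (384x512x3 uint8, red, green, blue); there is no depth.
- viewer.camera_info(name): a dict with "intrinsics" (3x3 intrinsics, pixels), "pose" (4x4, takes a point from camera to world coordinates). Camera axes: x right, y up, looking along -z (the intrinsics and any distortion apply to the point x, -y, -z); pixel columns grow to the right and rows downward; lengths in m; the calibration is good to about 2 mm. The wrist camera is an equidistant fisheye: a pixel r from the principal point sees the ray r / f radians off the axis. A picture is of the moment at which its call begins: read the wrist's pose just before it. camera_info takes no time and is no camera call; for the wrist camera it gives the pose at the moment of the call.
- arm.close_job(): hands the job in; it is judged then, once.
Trained networks look in the newest picture that a camera, given by its name, has taken for a name from the list of things; names that differ only in an ending like _2 or _b are one class to them, and where a whole thing is asked for, a point or a joint stands for the part that bears it (a point fixed in the world has none). Each returns a list of dicts, best first, with "confidence" (0 to 1); they miss things now and then, are a little off and sometimes report something else, mostly with a low value. They report only what shows in the picture. A call takes as long as a camera call. They do not tell look-alikes from the thing itself.
- viewer.trace(camera, name): "pixels" (384x512 bool, what is visible of it) and "xy" ([column, row] in pixels, amid what is visible of it).
The state is a dict: "t": time; "joint_pos": joint angles; "joint_velocities": joint speeds; "joint_efforts": joint torques, N m; "tcp_pos": TCP position; "eef_rot": TCP orientation; "force": force on the tool from outside, world axes, zero at the start; "torque": the same for the moment, N m; "width": finger opening in m; "gripper_force": force on a finger pad.
Only numpy, scipy, OpenCV 4.12 (cv2) and the standard library are available. Lean on these libraries where they do the work, as an engineer would, in place of code of your own. Each camera call takes 0.05 s, during which the arm holds its last target. There are 200 camera calls.

### The job

Crimp the crown cap on the small bottle that stands in the bench capper: pull the lever all the way down, then ease it slowly back up to its rest, never letting it fly. Then squeeze the lock button in the side of the grip on top of the capper's head, raise the head until its pointer is level with the one full-width line on the upright rule, and finish holding it there with the button still squeezed in, so that I can change over to the tall bottle. Leave the bottle in its seat and do not disturb the other things on the counter.

Things in the scene. Friction and masses are not known exactly. Their poses are not given: they have to be found in the camera images.
- capper: Bench bottle capper screwed to the counter: white base 200 x 150 x 12 mm, column at its rear (top 165 mm up), sliding head above. Origin on the counter; own x points front to rear, within 0.3 rad of world -y, z up; own y about away from the robot. In its frame (mm): bottle seat x -20, lever shaft x 10, column x 75; lever on the -y side; rule, pointer and lock button on the +y side.
- head: White casting 155 x 56 x 40 mm (own x -55 to 100, top z 235) on a tube telescoping straight up out of the column, 85 mm in all; about 0.9 kg with lever and ram. Frame parallel to the capper's, same origin but raised by as much as the head is above its lowest place (0 to 12 mm at the start). Locked at any height (to about 50 N) until the button is pushed in; then it weighs on the hand.
- grip (a point): Where to squeeze the wooden grip on top of the head, from above: block 60 mm along own x, 28 mm thick along own y, from 30 mm below to 25 mm above this point. The button stands 10 mm out of its +y side: 38 mm wide over both, 30 mm when pushed home. Point is 2 mm off the block's middle to the button side: centre the hand here, one finger on the button, one opposite. Axes as the capper's.
- button_face (a point): Middle of the lock button's outer face: round steel button, 24 mm across, in the +y side of the grip. Frame parallel to the capper's.
- lock_button (a joint): How far the lock button is pushed in, in m: 0 out (locked), 0.008 fully in. Its spring takes about 10 N, 11 N at the end; the head comes free within the first 3 mm.
- lever_grip (a point): Middle of the wooden sleeve on the lever's end, which turns freely on its pin: a roller 22 mm in diameter, 95 mm long, level along the capper's own y, out to the lever's -y side, clear all round. 180 mm from the lever shaft. Use its position only: its axes roll with the sleeve.
- lever (a joint): Sprung lever's angle q, rad: 0 at rest (0.5 above level), growing as it is pulled down, 1.1 at the bottom stop. Sleeve's middle in the head's frame (mm): x 10 - 180 cos(0.5 - q), y -107.5, z 215 + 180 sin(0.5 - q). The spring drives it up with about 6 N at the sleeve at rest, 13 N when down; let go, it flies. A pinion moves ram and crimping bell 33 mm down over the cap.
- pointer (a point): Tip of the steel pointer that hangs from the head beside the rule and moves with the head.
- mark (a point): End next to the pointer of the full-width line (26 mm; the other lines are 10 mm long, one every 10 mm) on the steel rule that stands upright beside the column; 190 mm above the counter. The pointer starts 48 to 60 mm below it. Axes as the capper's.
- bottle: Small amber glass bottle with a steel crown cap on it, 52 mm in diameter, 127 mm high, standing in the capper's seat under the bell. Origin at the centre of its underside, z up.
- seat (a point): Centre of the capper's bottle seat, a rubber cup with a rim 5 mm high, at the level the bottle stands on (15 mm above the counter).
- tall_bottle: Green glass bottle, 60 mm in diameter, 187 mm high, to be crowned next; standing behind the capper (its own +x side). Origin at the centre of its underside, as for all things below. Leave it alone.
- crown_dish: White saucer with spare crown caps, 92 mm across, 18 mm high, on the capper's +y side. Leave it alone.
- egg_cup_a: Clay egg cup, 49 mm across, 50 mm high, standing on the tray. Leave it alone.
- egg_cup_b: Clay egg cup, 49 mm across, 50 mm high, standing near the capper on its robot side. Leave it alone.
- tray: Carved wooden tray, 345 x 200 mm with its handles, 24 mm high. Leave it alone.
- teapot: White porcelain teapot, 132 mm in diameter (about 220 mm over spout and handle), 131 mm high. Leave it alone.
- sugar_tin: Stainless sugar tin, 88 mm in diameter, 120 mm high with its knob. Leave it alone.
- lantern: Small square brass and glass lantern with a hinged door, 90 mm wide, 173 mm high. Leave it alone.
Mind the look-alikes: they are no part of the job. Of the things shaped like the bottle, the amber one is meant.

How it is judged (in metres and radians):
On the way, in this order (a step that is already met when the one before it is completed fails the run):
1. the lever is pulled all the way down (value of joint lever above 1.02 rad), for 0.2 s.
2. the lever is back up at its rest (value of joint lever below 0.08 rad), for 0.2 s.
3. the lock button is squeezed in while the head is still low (value of joint lock_button above 0.003 m and z of pointer in the frame of mark below -0.03 m), for 0.1 s.
4. the head is raised to the full-width line, button squeezed in (z of pointer in the frame of mark between -0.005 and 0.005 m and value of joint lock_button above 0.003 m and contact force between the fingers and head above 3 N and value of joint lever below 0.08 rad), for 0.3 s.
At the end, for the whole second after the job is handed in: Pointer within 5 mm of the full-width line's level, head still; gripper touching it with over 3 N, lock button in by over 3 mm, so the hand alone carries the head; lever at rest (under 0.08 rad); small bottle upright (0.15 rad) in its seat (12 mm) (all of step 4 and linear speed of head below 0.01 m/s and angle between bottle's own z axis and vertical below 0.15 rad and distance between bottle and seat below 0.012 m); the arm keeps its last pose, push and grip.
It fails at once if the lever flies back instead of being eased (faster than 1.5 rad/s) (velocity of joint lever below -1.5 rad/s).
It fails at once if the small bottle is tipped or lifted out of its seat (angle between bottle's own z axis and vertical above 0.3 rad or distance between bottle and seat above 0.025 m).
It fails at once if something else on the counter is pushed by more than 30 mm or tipped over (distance of any of teapot, sugar_tin, tray, egg_cup_a, egg_cup_b, lantern, tall_bottle, crown_dish from where it was at the start of the episode above 0.03 m or angle between any of teapot, sugar_tin, tray, egg_cup_a, egg_cup_b, lantern, tall_bottle, crown_dish's own z axis and vertical above 0.4 rad).
It also fails if it takes over 72 s, if anything falls off the work surface, if the arm or the gripper's body presses on something with over 40 N, if the wrist force passes 120 N, or if a joint passes its speed limit or range.

## Working session

There is one attempt and no reset: what is moved stays moved. The work goes in short steps, Python scripts to look and compute and a tool call to move; the robot and the scene stay as the last step left them, time stands still between calls to the robot, and variables do not carry over. Pictures are saved under pics/ and viewed, at most 10 in all, crops included, and the job is handed in when it is done.

Besides the shell and the picture viewer there is one more tool, called after "Call:" by a JSON object that holds its "name" and its "arguments". drive_tool: Moves the arm, as the interface text tells. Its arguments: {"type":"object","properties":{"commands":{"type":"string"},"newtons":{"type":"number"}},"required":["commands"]}

```bash
mkdir -p pics
cat > h.py <<'E'
import numpy as np, cv2
from cell import arm, viewer
def snap(n,f):
    p=viewer.capture(n); cv2.imwrite('pics/'+f,p[:,:,::-1]); return p
E
python3 - <<'E'
from h import *
a=snap('scene','s1.png'); b=snap('side','d1.png')
cv2.imwrite('pics/both.png',cv2.resize(np.vstack([a,b])[:,:,::-1],(450,675))[:600] if 0 else np.hstack([cv2.resize(a,(400,300)),cv2.resize(b,(400,300))])[:,:,::-1])
for n in('scene','side'):
    i=viewer.camera_info(n); print(n,{k:np.round(v,3).tolist() for k,v in i.items() if not isinstance(v,str)})
    for o in ['bottle','head','grip','button_face','lever_grip','pointer','capper','tall_bottle','crown_dish','egg_cup_a','lantern','teapot','sugar_tin','tray']:
        print(o,[(np.round(d['xy']).tolist(),round(d['confidence'],2),int(d['pixels'].sum())) for d in viewer.trace(n,o)[:3]])
print(arm.state())
E
```

```text
scene {'intrinsics': [[477.267, 0.0, 257.443], [0.0, 477.267, 194.374], [0.0, 0.0, 1.0]], 'pose': [[0.252, -0.75, 0.612, 1.509], [0.968, 0.195, -0.16, -0.274], [0.0, 0.632, 0.775, 1.355], [0.0, 0.0, 0.0, 1.0]]}
bottle [([213.0, 277.0], 0.7, 365), ([289.0, 221.0], 0.69, 395), ([234.0, 176.0], 0.64, 36)]
head [([229.0, 198.0], 0.57, 1693), ([262.0, 162.0], 0.43, 509)]
grip [([231.0, 194.0], 0.61, 1918)]
button_face [([229.0, 195.0], 0.35, 1816)]
lever_grip [([229.0, 195.0], 0.61, 1872), ([264.0, 137.0], 0.48, 137)]
pointer [([232.0, 196.0], 0.88, 1735)]
capper [([196.0, 208.0], 0.64, 88), ([228.0, 218.0], 0.6, 3974)]
tall_bottle [([175.0, 262.0], 0.61, 645)]
crown_dish [([267.0, 264.0], 0.63, 526), ([363.0, 224.0], 0.44, 1418)]
egg_cup_a [([195.0, 207.0], 0.5, 133), ([140.0, 232.0], 0.46, 192)]
lantern [([362.0, 226.0], 0.74, 1354)]
teapot [([386.0, 192.0], 0.77, 1234)]
sugar_tin [([352.0, 159.0], 0.62, 744)]
tray [([124.0, 224.0], 0.8, 4265), ([216.0, 194.0], 0.69, 52), ([229.0, 193.0], 0.61, 1928)]
side {'intrinsics': [[372.39, 0.0, 252.656], [0.0, 372.39, 190.529], [0.0, 0.0, 1.0]],
[... 772 characters left out ...]
4.0], 0.63, 7266)]
{'t': 1.5, 'joint_pos': array([ 6.44399020e+01,  1.03580849e+01,  9.20754484e+01, -5.22184812e-04,
        7.75651736e+01, -1.18212405e+01]), 'joint_velocities': array([ 0.07065568, -0.18417688,  0.07994019, -0.06935689,  0.06557783,
       -0.04500432]), 'joint_efforts': array([-2.86380846e-04, -4.44828558e+01, -3.51680088e+01, -2.19500912e-04,
        6.74610164e-04, -6.46861380e-06]), 'tcp_pos': array([0.13656382, 0.5585626 , 0.24828865]), 'eef_rot': array([1.79998839e+02, 7.64010761e-04, 1.66261255e+02]), 'force': array([-0.57384575,  0.50485815, -0.22796215]), 'torque': array([-0.00302725, -0.00823805,  0.03614987]), 'gripper_force': 0.0, 'width': 0.08555734418051117}
```

Run:
```python
import cv2,numpy as np
a=cv2.imread('pics/s1.png')[110:310,100:330]; b=cv2.imread('pics/d1.png')[130:330,190:420]
cv2.imwrite('pics/c1.png',cv2.resize(a,None,fx=3,fy=3,interpolation=2)[:600]); cv2.imwrite('pics/c2.png',cv2.resize(b,None,fx=3,fy=3,interpolation=2)[:600])
```

```text
(no output)
```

View pics/c1.png

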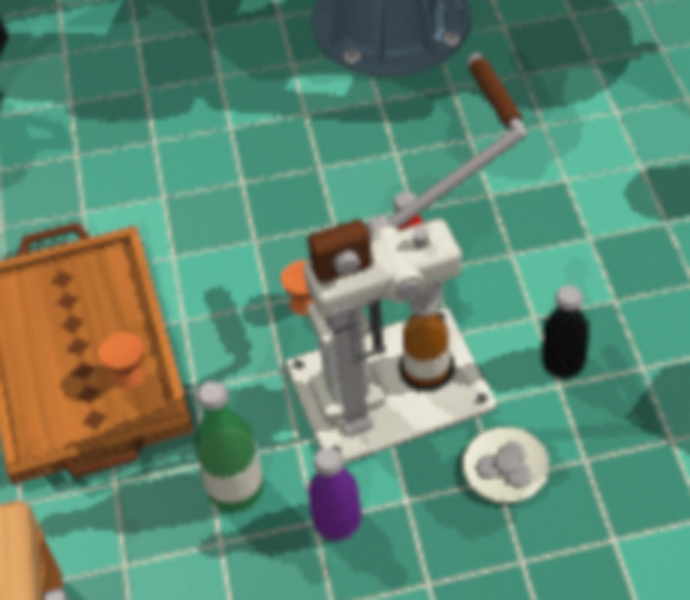

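View pics/c2.png

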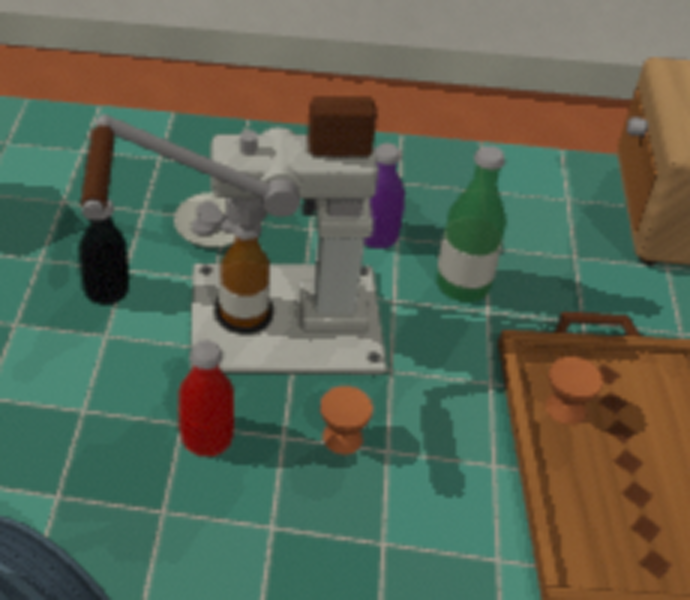

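Both pictures: the amber bottle (scene px ~242,225; side ~272,222) stands in the capper's seat. The red, black and purple bottles stand free beside it and are look-alikes, and the green one is the tall bottle. The sleeve is at scene ~(265,140) and side ~(222,185), the wooden grip at scene ~(213,194) and side ~(304,172). The button shows at scene ~(216,197), on the side away from the robot. Next I fit the capper pose from the known geometry.

```bash
cat > fit.py <<'E'
from h import *
from scipy.optimize import least_squares
C={n:viewer.camera_info(n) for n in('scene','side')}
def proj(n,P):
    K=C[n]['intrinsics'];T=C[n]['pose'];c=(np.asarray(P)-T[:3,3])@T[:3,:3]
    return np.array([K[0,2]+K[0,0]*c[0]/-c[2],K[1,2]+K[1,1]*-c[1]/-c[2]])
O={'scene':(100,110),'side':(190,130)}
def W(p,q,head=True):
    x,y,a,h=p[:4];ca,sa=np.cos(a),np.sin(a)
    return np.array([x+ca*q[0]-sa*q[1],y+sa*q[0]+ca*q[1],q[2]+(h if head else 0)])
sx,sz=.010-.18*np.cos(.5),.215+.18*np.sin(.5)
# (camera, crop px, local point, on head); 'g' = x from grip centre
D=[('scene',(288,364),(.1,-.075,.012),0),('scene',(341,457),(.1,.075,.012),0),('scene',(495,403),(-.1,.075,.012),0),
('side',(192,372),(-.1,-.075,.012),0),('side',(388,374),(.1,-.075,.012),0),('side',(193,264),(-.1,.075,.012),0),
('scene',(475,58),(sx,-.155,sz),1),('scene',(518,124),(sx,-.06,sz),1),('side',(93,206),(sx,-.155,sz),1),('side',(103,125),(sx,-.06,sz),1),
('scene',(447,222),(-.055,-.028,.235),1),('scene',(461,254),(-.055,.028,.235),1),('side',(212,137),(-.055,.028,.235),1),('side',(212,170),(-.055,-.028,.235),1),
('scene',(308,238),('g',.03,-.014,.29),1),('scene',(315,257),('g',.03,.014,.29),1),('scene',(366,240),('g',-.03,.014,.29),1),
('side',(311,98),('g',-.03,.014,.29),1),('side',(376,99),('g',.03,.014,.29),1),('side',(309,126),('g',-.03,-.014,.29),1),('side',(375,128),('g',.03,-.014,.29),1)]
def res(p,full=False):
    r=[]
    for n,c,q,hd in D:
        if q[0]=='g': q=(p[4]+q[1],q[2],q[3])
        r.append(proj(n,W(p,q,hd))-(np.array(c)/3+O[n]))
    return np.array(r) if full else np.ravel(r)
if __name__=='__main__':
    s=least_squares(res,[.5,.1,-1.57,.006,.06],loss='soft_l1',x_scale=[.1,.1,.1,.01,.01]);p=s.x
    print(np.round(p,4),'yaw',np.degrees(p[2]))
    for d,r in zip(D,res(p,True)): print(d[0],d[2],np.round(r,1))
    print('lever0',W(p,(sx,-.1075,sz)),'grip',W(p,(p[4],.002,.265)),'shaft',W(p,(.01,-.1075,.215)))
    np.save('p.npy',p)
E
python3 fit.py
```

```text
[ 0.6017 -0.1159 -1.4489 -0.0065  0.0608] yaw -83.01864134051638
scene (0.1, -0.075, 0.012) [ 4.3 -4.4]
scene (0.1, 0.075, 0.012) [ 0.3 -0.4]
scene (-0.1, 0.075, 0.012) [ 5.7 -1.4]
side (-0.1, -0.075, 0.012) [-8.  -3.5]
side (0.1, -0.075, 0.012) [-8.  -2.2]
side (-0.1, 0.075, 0.012) [-5.6 -1.8]
scene (np.float64(-0.14796486114026708), -0.155, np.float64(0.30129659694875655)) [0.5 4. ]
scene (np.float64(-0.14796486114026708), -0.06, np.float64(0.30129659694875655)) [-2.4  1.9]
side (np.float64(-0.14796486114026708), -0.155, np.float64(0.30129659694875655)) [0.5 0.6]
side (np.float64(-0.14796486114026708), -0.06, np.float64(0.30129659694875655)) [1.2 3.3]
scene (-0.055, -0.028, 0.235) [-2.9 -1. ]
scene (-0.055, 0.028, 0.235) [-1.   1.4]
side (-0.055, 0.028, 0.235) [ 1.3 -0.9]
side (-0.055, -0.028, 0.235) [0.7 0.5]
scene ('g', 0.03, -0.014, 0.29) [-1.8 -1.3]
scene ('g', 0.03, 0.014, 0.29) [-1.2 -0.7]
scene ('g', -0.03, 0.014, 0.29) [ 1.4 -0.9]
side ('g', -0.03, 0.014, 0.29) [-0.7  0.3]
side ('g', 0.03, 0.014, 0.29) [-0.5  0.4]
side ('g', -0.03, -0.014, 0.29) [ 0.3 -2.9]
side ('g', 0.03, -0.014, 0.29) [ 0.6 -3.1]
lever0 [0.4769853  0.01789866 0.29478007] grip [ 0.61105216 -0.17604252  0.25848348] shaft [ 0.49618536 -0.13889501  0.20848348]
```

```bash
python3 - <<'E'
s=open('fit.py').read()
s=s.replace("        r.append","        if not hd: q=(q[0]+p[5],q[1],q[2])\n        r.append").replace(".006,.06]",".006,.06,.0]").replace(".01,.01])",".01,.01,.01])")
open('fit.py','w').write(s)
E
python3 fit.py
```

```text
[ 0.6006 -0.1115 -1.4271 -0.0065  0.0654  0.0249] yaw -81.76936759583833
scene (0.1, -0.075, 0.012) [-1.7 -2. ]
scene (0.1, 0.075, 0.012) [-5.  2.]
scene (-0.1, 0.075, 0.012) [ 0.3 -0.1]
side (-0.1, -0.075, 0.012) [-0.9 -2.8]
side (0.1, -0.075, 0.012) [-0.8 -2.5]
side (-0.1, 0.075, 0.012) [-0.1 -1.3]
scene (np.float64(-0.14796486114026708), -0.155, np.float64(0.30129659694875655)) [0.4 3.2]
scene (np.float64(-0.14796486114026708), -0.06, np.float64(0.30129659694875655)) [-1.9  0.8]
side (np.float64(-0.14796486114026708), -0.155, np.float64(0.30129659694875655)) [-0.1  1.6]
side (np.float64(-0.14796486114026708), -0.06, np.float64(0.30129659694875655)) [-0.1  4.1]
scene (-0.055, -0.028, 0.235) [-1.9 -1.7]
scene (-0.055, 0.028, 0.235) [0.3 0.5]
side (-0.055, 0.028, 0.235) [-0.5 -0.6]
side (-0.055, -0.028, 0.235) [-0.7  0.9]
scene ('g', 0.03, -0.014, 0.29) [-1.7 -0.8]
scene ('g', 0.03, 0.014, 0.29) [-1.  -0.3]
scene ('g', -0.03, 0.014, 0.29) [ 1.5 -0.8]
side ('g', -0.03, 0.014, 0.29) [-0.8  0.2]
side ('g', 0.03, 0.014, 0.29) [-0.7  0. ]
side ('g', -0.03, -0.014, 0.29) [ 0.4 -3. ]
side ('g', 0.03, -0.014, 0.29) [ 0.7 -3.5]
lever0 [0.47306769 0.01953942 0.29475632] grip [ 0.6119784  -0.17590821  0.25845973] shaft [ 0.49568163 -0.13679838  0.20845973]
```

```bash
cat > tri.py <<'E'
from fit import *
def tri(pts):
    A=[];b=[]
    for n,c in pts:
        K=C[n]['intrinsics'];T=C[n]['pose'];u=np.array(c)/3+O[n]
        d=T[:3,:3]@np.array([(u[0]-K[0,2])/K[0,0],-(u[1]-K[1,2])/K[1,1],-1]);d/=np.linalg.norm(d)
        M=np.eye(3)-np.outer(d,d);A.append(M);b.append(M@T[:3,3])
    A=np.vstack(A);b=np.hstack(b);x=np.linalg.lstsq(A,b,rcond=None)[0];return np.round(x,4),np.round(np.linalg.norm(A@x-b),4)
if __name__=='__main__':
    k={}
    for n,c,q,h in D: k.setdefault(q,[]).append((n,c))
    for q,v in k.items():
        if len(v)==2: print(q,tri(v))
    D2=[d for i,d in enumerate(D) if i not in(0,1,19,20)]
    import fit; fit.D=D2
    s=least_squares(fit.res,[.6,-.11,-1.43,.006,.06,.02],loss='soft_l1',x_scale=[.1,.1,.1,.01,.01,.01]);p=s.x;print(np.round(p,4))
    for d,r in zip(D2,fit.res(p,True)): print(d[0],d[2],np.round(r,1))
E
python3 tri.py
```

```text
(0.1, -0.075, 0.012) (array([ 5.451e-01, -2.454e-01, -1.000e-04]), np.float64(0.0057))
(-0.1, 0.075, 0.012) (array([ 0.662 , -0.0269,  0.0082]), np.float64(0.0002))
(np.float64(-0.14796486114026708), -0.155, np.float64(0.30129659694875655)) (array([0.4216, 0.0117, 0.3044]), np.float64(0.0012))
(np.float64(-0.14796486114026708), -0.06, np.float64(0.30129659694875655)) (array([0.5268, 0.0288, 0.3036]), np.float64(0.0024))
(-0.055, -0.028, 0.235) (array([ 0.5721, -0.0594,  0.2265]), np.float64(0.0038))
(-0.055, 0.028, 0.235) (array([ 0.6183, -0.0542,  0.2283]), np.float64(0.0009))
('g', 0.03, -0.014, 0.29) (array([ 0.597 , -0.205 ,  0.2743]), np.float64(0.0029))
('g', 0.03, 0.014, 0.29) (array([ 0.6295, -0.2036,  0.2829]), np.float64(0.0031))
('g', -0.03, 0.014, 0.29) (array([ 0.6212, -0.148 ,  0.2831]), np.float64(0.002))
[ 0.6011 -0.1115 -1.4268 -0.0051  0.0666  0.0266]
scene (-0.1, 0.075, 0.012) [-0.1  0.1]
side (-0.1, -0.075, 0.012) [-0.3 -2.9]
side (0.1, -0.075, 0.012) [-0.2 -2.7]
side (-0.1, 0.075, 0.012) [ 0.4 -1.3]
scene (np.float64(-0.14796486114026708), -0.155, np.float64(0.30129659694875655)) [0.4 3. ]
scene (np.float64(-0.14796486114026708), -0.06, np.float64(0.30129659694875655)) [-1.9  0.6]
side (np.float64(-0.14796486114026708), -0.155, np.float64(0.30129659694875655)) [-0.  1.]
side (np.float64(-0.14796486114026708), -0.06, np.float64(0.30129659694875655)) [-0.1  3.6]
scene (-0.055, -0.028, 0.235) [-1.9 -1.9]
scene (-0.055, 0.028, 0.235) [0.4 0.3]
side (-0.055, 0.028, 0.235) [-0.4 -1.1]
side (-0.055, -0.028, 0.235) [-0.7  0.4]
scene ('g', 0.03, -0.014, 0.29) [-2.2 -0.9]
scene ('g', 0.03, 0.014, 0.29) [-1.4 -0.4]
scene ('g', -0.03, 0.014, 0.29) [ 1.1 -0.9]
side ('g', -0.03, 0.014, 0.29) [-0.3 -0.3]
side ('g', 0.03, 0.014, 0.29) [-0.1 -0.5]
```

```bash
cat >> h.py <<'E'
from scipy.spatial.transform import Rotation as Ro
def shift(tgt,yaw=None):
    "shift in tool axes (+ turn about tool z) from the present pose to a world target / tool-down yaw"
    s=arm.state();R=Ro.from_euler('xyz',s['eef_rot'],degrees=True)
    d=R.inv().apply(np.array(tgt)-s['tcp_pos'])
    t=None if yaw is None else -((yaw-s['eef_rot'][2]+180)%360-180)
    return np.round(d,4),t
E
python3 - <<'E'
from tri import *
def ground(n,c,z=0):
    K=C[n]['intrinsics'];T=C[n]['pose'];u=np.array(c)/3+O[n]
    d=T[:3,:3]@np.array([(u[0]-K[0,2])/K[0,0],-(u[1]-K[1,2])/K[1,1],-1]);return np.round(T[:3,3]+d*(z-T[2,3])/d[2],3)
print('red',ground('side',(207,440)),'black',ground('side',(104,290)),ground('scene',(565,362)),'eggb',ground('side',(343,440)),'purple',ground('scene',(336,525)))
print('mid sleeve, yaw 188.5:',shift((.474,.02,.42),188.5))
E
```

```text
red [ 0.434 -0.079  0.   ] black [0.614 0.065 0.   ] [0.623 0.067 0.   ] eggb [ 0.456 -0.209  0.   ] purple [ 0.762 -0.228  0.   ]
mid sleeve, yaw 188.5: (array([-0.4557, -0.443 , -0.1717]), np.float64(-22.2387450626087))
```

Call:
{"name": "drive_tool", "arguments": {"commands": "1 0 0 -0.06 0; 1 0 0 -0.12 0; 1 -0.04 -0.04 -0.17 -2; 1 -0.08 -0.08 -0.17 -4; 1 -0.12 -0.12 -0.17 -6; 1 -0.16 -0.16 -0.17 -8; 1 -0.2 -0.2 -0.17 -10; 1 -0.24 -0.24 -0.17 -12; 1 -0.28 -0.28 -0.17 -14; 1 -0.32 -0.32 -0.17 -16; 1 -0.36 -0.36 -0.17 -18; 1 -0.4 -0.4 -0.17 -20"}}

```text
t: 3.0
tcp_pos: [0.4308, 0.0732, 0.4186]
eef_rot: [-180.0, 0.1, -173.7]
force: [0.5, 1.8, 0.5]
width: 0.0855
gripper_force: 0.0
```

Run:
```python
from h import *
print(shift((.474,.02,.42),188.5), arm.state()['t'])
```

```text
(array([-0.0371, -0.0576, -0.0013]), np.float64(-2.1903766296596814)) 3.0
```

Call:
{"name": "drive_tool", "arguments": {"commands": "1 -0.0371 -0.0576 0 -2.2; 1 -0.0371 -0.0576 0 -2.2; 1 -0.0371 -0.0576 0 -2.2; 1 -0.0371 -0.0576 0 -2.2"}}

```text
t: 3.5
tcp_pos: [0.4727, 0.0229, 0.4186]
eef_rot: [180.0, 0.0, -171.5]
force: [0.5, 0.5, 0.1]
width: 0.0853
gripper_force: 0.0
```

Run:
```python
from h import *
i=viewer.camera_info('wrist'); w=snap('wrist','w1.png'); print({k:np.round(v,3).tolist() for k,v in i.items() if not isinstance(v,str)})
cv2.imwrite('pics/w1b.png',cv2.resize(w,None,fx=1.5,fy=1.5)[:,:,::-1])
for o in('lever_grip','grip','button_face'): print(o,[(np.round(d['xy']).tolist(),round(d['confidence'],2),int(d['pixels'].sum())) for d in viewer.trace('wrist',o)[:3]])
s=arm.state();print(s['tcp_pos'],s['eef_rot'],s['t'],s['joint_pos'])
```

```text
{'intrinsics': [[297.319, 0.0, 252.15], [0.0, 297.319, 191.187], [0.0, 0.0, 1.0]], 'pose': [[-0.149, -0.95, -0.275, 0.403], [0.989, -0.143, -0.042, 0.011], [0.0, -0.279, 0.96, 0.545], [0.0, 0.0, 0.0, 1.0]]}
lever_grip [([251.0, 186.0], 0.57, 2916)]
grip [([165.0, 235.0], 0.7, 9866)]
button_face []
[0.47289256 0.02275871 0.41869252] [-1.79987142e+02  4.71114865e-02 -1.71449021e+02] 3.7 [-1.16549770e+01 -8.21229922e+00  9.16910441e+01  4.23225596e-03
  9.64726019e+01 -1.10205472e+02]
```

View pics/w1b.png

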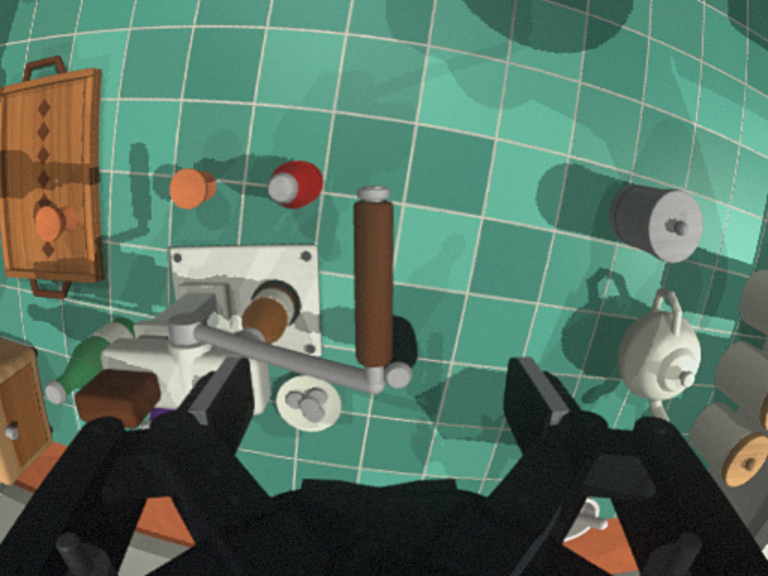

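The wrist picture shows the brown sleeve running vertically at ~(249,133) to (249,243) in raw pixels, between the jaws. Base corners are at raw (112,165), (211,163) and (214,238), and the grip block is at lower left. I'll locate it with the fisheye model.

```bash
cat >> h.py <<'E'
def fish(px,z,I):
    K=np.array(I['intrinsics']);T=np.array(I['pose']);u=(np.array(px)-K[:2,2])/K[0,0];r=np.linalg.norm(u)
    d=T[:3,:3]@np.array([u[0]/r*np.sin(r),-u[1]/r*np.sin(r),-np.cos(r)]);return T[:3,3]+d*(z-T[2,3])/d[2]
E
python3 - <<'E'
from h import *
I=viewer.camera_info('wrist')
f=lambda p,z:np.round(fish(np.array(p)/1.5,z,I),4)
a,b=f((374,200),.304),f((374,366),.304)
print('sleeve',a,b,(a+b)/2,np.linalg.norm(a-b),np.degrees(np.arctan2(*(b-a)[1::-1])))
c=[f(p,.012) for p in((168,247),(317,245),(323,357))];print(*c,np.linalg.norm(c[0]-c[1]),np.linalg.norm(c[1]-c[2]),np.degrees(np.arctan2(*(c[2]-c[1])[1::-1])),np.degrees(np.arctan2(*(c[0]-c[1])[1::-1])))
m=viewer.trace('wrist','lever_grip')[0]['pixels'].astype(np.uint8);print(cv2.boundingRect(m))
print('grip top corners z.293',f((87,372),.293),f((158,372),.293))
E
```

```text
sleeve [0.4244 0.012  0.304 ] [0.5215 0.0264 0.304 ] [0.47295 0.0192  0.304  ] 0.09816195800818153 8.435522864512423
[ 0.5436 -0.2467  0.012 ] [ 0.5147 -0.0477  0.012 ] [ 0.6626 -0.0235  0.012 ] 0.20108756798966962 0.14986677416959363 9.292622611351787 -81.73692364421146
(235, 133, 28, 113)
grip top corners z.293 [ 0.5737 -0.1837  0.293 ] [ 0.559  -0.1196  0.293 ]
```

Call:
{"name": "drive_tool", "arguments": {"commands": "1 0.005 -0.0036 0.03 0; 1 0.005 -0.0036 0.06 0; 1 0.005 -0.0036 0.09 0; 1 0.005 -0.0036 0.115 0; 1 0.005 -0.0036 0.115 0; 0.5 0.005 -0.0036 0.115 0; 0.3 0.005 -0.0036 0.115 0; 0.1 0.005 -0.0036 0.115 0; 0.1 0.005 -0.0036 0.115 0; 0.1 0.005 -0.0036 0.115 0", "newtons": 60}}

```text
t: 5.0
tcp_pos: [0.4688, 0.0191, 0.3037]
eef_rot: [179.8, 0.1, -171.5]
force: [-1.2, 7.0, 2.1]
width: 0.02
gripper_force: 58.5
```

Run:
```python
from h import *
i=viewer.camera_info('wrist'); w=snap('wrist','w2.png'); b=snap('side','d2.png')[130:330,190:420]
cv2.imwrite('pics/w2b.png',np.hstack([cv2.resize(w,(400,300)),cv2.resize(b,(345,300))])[:,:,::-1])
s=arm.state();print(s['tcp_pos'],s['force'],s['torque'],s['width'])
for q in np.arange(0,1.11,.1): print(round(q,2),np.round(.18*(np.cos(.5-q)-np.cos(.5)),4),np.round(.18*(np.sin(.5)-np.sin(.5-q)),4))
```

```text
[0.46883268 0.01906094 0.3037176 ] [-0.03649548  7.83931217  2.48130615] [ 1.11016342  0.14824719 -0.08742344] 0.01987245240410134
0.0 0.0 0.0
0.1 0.0078 0.0162
0.2 0.014 0.0331
0.3 0.0184 0.0505
0.4 0.0211 0.0683
0.5 0.022 0.0863
0.6 0.0211 0.1043
0.7 0.0184 0.1221
0.8 0.014 0.1395
0.9 0.0078 0.1564
1.0 0.0 0.1726
1.1 -0.0094 0.1879
```

View pics/w2b.png

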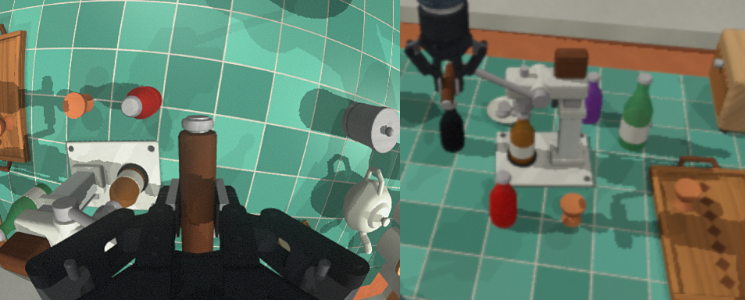

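The wrist view shows the sleeve centred between the pads, with the red bottle and egg cup clear. The side view shows the hand on the sleeve. Pulling down along the arc.

Call:
{"name": "drive_tool", "arguments": {"commands": "0.1 0 0.0048 0.008 0; 0.1 0 0.0085 0.0162 0; 0.1 0 0.012 0.0245 0; 0.1 0 0.0148 0.0331 0; 0.1 0 0.0172 0.0417 0; 0.1 0 0.0192 0.0505 0; 0.1 0 0.0208 0.0593 0; 0.1 0 0.0218 0.0683 0; 0.1 0 0.0225 0.0773 0; 0.1 0 0.0227 0.0863 0"}}

```text
t: 6.35
tcp_pos: [0.4657, 0.0411, 0.2181]
eef_rot: [179.9, 0.1, -171.5]
force: [-4.3, 4.8, 9.1]
width: 0.0201
gripper_force: 59.2
```

Call:
{"name": "drive_tool", "arguments": {"commands": "0.1 0 -0.0002 0.009 0; 0.1 0 -0.0009 0.018 0; 0.1 0 -0.002 0.0269 0; 0.1 0 -0.0036 0.0358 0; 0.1 0 -0.0056 0.0446 0; 0.1 0 -0.008 0.0532 0; 0.1 0 -0.011 0.0617 0; 0.1 0 -0.0142 0.0701 0; 0.1 0 -0.018 0.0783 0; 0.1 0 -0.022 0.0863 0; 0.1 0 -0.0264 0.0942 0; 0.1 0 -0.0295 0.0985 0"}}

```text
t: 7.85
tcp_pos: [0.47, 0.0123, 0.1192]
eef_rot: [179.8, 0.0, -171.6]
force: [-2.2, 10.2, 8.5]
width: 0.0204
gripper_force: 59.3
```

Call:
{"name": "drive_tool", "arguments": {"commands": "0.1 0 0 0 0; 0.1 0 -0.001 0.0015 0; 0.1 0 -0.001 0.003 0; 0.1 0 -0.001 0.003 0"}}

```text
t: 8.35
tcp_pos: [0.4703, 0.0109, 0.1166]
eef_rot: [179.9, 0.0, -171.5]
force: [-4.1, 7.1, 11.5]
width: 0.0202
gripper_force: 59.4
```

Call:
{"name": "drive_tool", "arguments": {"commands": "0.1 0 -0.001 0.002 0; 0.1 0 -0.001 0.003 0; 0.1 0 -0.001 0.003 0; 0.1 0 -0.001 0.003 0"}}

```text
t: 8.85
tcp_pos: [0.4706, 0.0099, 0.1147]
eef_rot: [179.9, 0.0, -171.5]
force: [-8.6, 7.4, 20.2]
width: 0.0202
gripper_force: 60.6
```

Run:
```python
from h import *
b=snap('side','d3.png')[130:330,150:380]; c=snap('scene','s3.png')[110:310,130:360]
cv2.imwrite('pics/d3b.png',np.hstack([cv2.resize(b,(400,348)),cv2.resize(c,(400,348))])[:,:,::-1])
```

```text
(no output)
```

View pics/d3b.png

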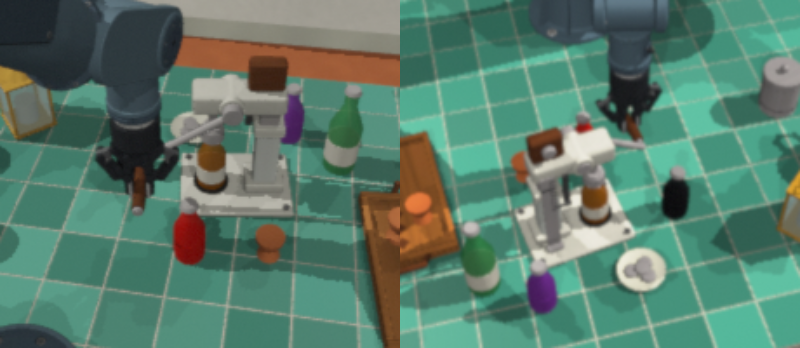

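The lever is fully down: the force rose from 9 to 20 N with under 2 mm of movement, and the bell is over the amber bottle. Easing up.

Call:
{"name": "drive_tool", "arguments": {"commands": "0.1 0 0 -0.0029 0; 0.1 0 0.005 -0.0104 0; 0.1 0 0.0095 -0.0182 0; 0.1 0 0.0136 -0.0262 0; 0.1 0 0.0173 -0.0344 0; 0.1 0 0.0205 -0.0428 0; 0.1 0 0.0235 -0.0513 0; 0.1 0 0.0258 -0.0599 0; 0.1 0 0.0279 -0.0687 0; 0.1 0 0.0295 -0.0776 0; 0.1 0 0.0306 -0.0865 0; 0.1 0 0.0313 -0.0955 0"}}

```text
t: 10.45
tcp_pos: [0.4657, 0.0409, 0.2096]
eef_rot: [179.9, 0.1, -171.5]
force: [-3.2, 5.6, 8.6]
width: 0.0202
gripper_force: 59.4
```

Call:
{"name": "drive_tool", "arguments": {"commands": "0.1 0 0.0002 -0.009 0; 0.1 0 0 -0.018 0; 0.1 0 -0.0007 -0.027 0; 0.1 0 -0.0018 -0.036 0; 0.1 0 -0.0034 -0.0448 0; 0.1 0 -0.0054 -0.0536 0; 0.1 0 -0.0078 -0.0622 0; 0.1 0 -0.0107 -0.0708 0; 0.1 0 -0.014 -0.0791 0; 0.1 0 -0.0177 -0.0873 0; 0.1 0 -0.0218 -0.0953 0; 0.1 0 -0.0218 -0.0953 0"}}

```text
t: 11.95
tcp_pos: [0.4689, 0.0191, 0.3037]
eef_rot: [179.9, 0.1, -171.5]
force: [-0.4, 5.0, 2.4]
width: 0.02
gripper_force: 61.4
```

Call:
{"name": "drive_tool", "arguments": {"commands": "0.1 0 -0.001 -0.0015 0; 0.1 0 -0.001 -0.0015 0; 0.1 0 -0.001 -0.0015 0; 0.3 0 -0.001 -0.0015 0; 0.5 0 -0.001 -0.0015 0; 0.8 0 -0.001 -0.0015 0; 0.8 0 -0.001 -0.0015 0; 0.8 0 -0.001 -0.005 0; 0.8 0 -0.001 -0.03 0; 0.8 0 -0.001 -0.07 0; 1 0 -0.001 -0.11 0; 1 0 -0.001 -0.11 0"}}

```text
t: 13.45
tcp_pos: [0.4702, 0.0169, 0.4173]
eef_rot: [-179.9, 0.4, -171.5]
force: [-0.0, 0.5, 0.1]
width: 0.0853
gripper_force: 0.0
```

Run:
```python
from h import *
# grip in capper frame: fit x~.0655,y .002,z .265+h
c=np.array([.601,-.1113]);a=np.radians(-81.5);ex=np.array([np.cos(a),np.sin(a)]);ey=np.array([-ex[1],ex[0]])
g=c+.066*ex+.002*ey;print('grip',g)
# tool y along own y (either sign): yaw with tool y=(sin,-cos)=+-ey
for y in(98.5,-81.5): print(y,shift([*g,.42],y))
print(arm.state()['joint_pos'])
```

```text
grip [ 0.61273345 -0.17627943]
98.5 (array([-0.1126, -0.2121, -0.0014]), np.float64(89.96292140113792))
-81.5 (array([-0.1126, -0.2121, -0.0014]), np.float64(-90.03707859886208))
[-1.24387327e+01 -8.86446634e+00  9.24123420e+01 -2.49943089e-03
  9.60402492e+01 -1.10901426e+02]
```

Call:
{"name": "drive_tool", "arguments": {"commands": "1 -0.01 -0.02 0 9; 1 -0.02 -0.04 0 18; 1 -0.03 -0.06 0 27; 1 -0.04 -0.08 0 36; 1 -0.05 -0.1 0 45; 1 -0.06 -0.12 0 54; 1 -0.07 -0.14 0 63; 1 -0.08 -0.16 0 72; 1 -0.1 -0.19 0 81; 1 -0.1126 -0.212 0 90; 1 -0.1126 -0.212 0 90; 1 -0.1126 -0.212 0 90"}}

```text
t: 14.95
tcp_pos: [0.611, -0.1754, 0.4125]
eef_rot: [-179.9, -0.1, 98.6]
force: [0.1, -0.7, -0.4]
width: 0.0854
gripper_force: 0.0
```

Run:
```python
from h import *
i=viewer.camera_info('wrist'); w=snap('wrist','w4.png'); s=arm.state()
import pickle;pickle.dump(i,open('I4.pkl','wb'))
print(s['tcp_pos'],s['eef_rot'],s['t'])
cv2.imwrite('pics/w4b.png',cv2.resize(w,None,fx=1.5,fy=1.5)[:,:,::-1])
```

```text
[ 0.61102148 -0.17512833  0.41301179] [-1.79967179e+02 -3.47366858e-02  9.86032953e+01] 15.0
```

View pics/w4b.png

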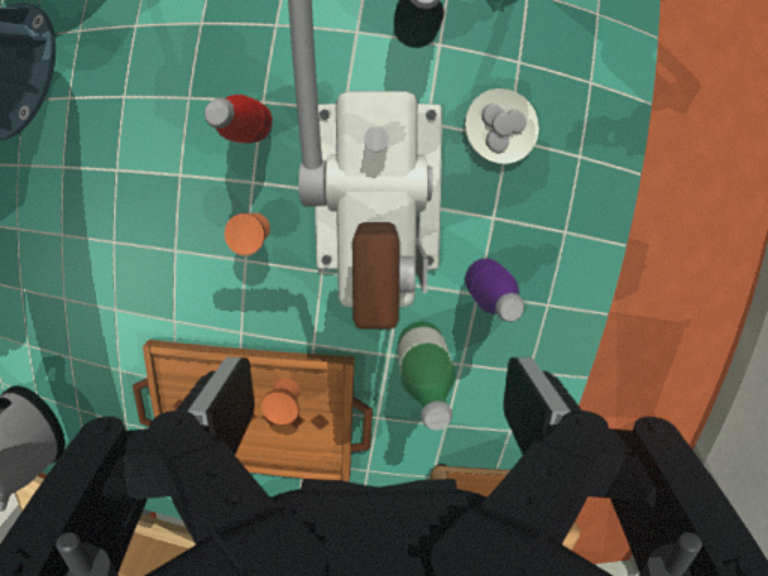

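The wrist view shows the grip block top at about 1.5x px (354–398, 230–327), with the round button at (407,274) on its far side. Head, lever and bottle are undisturbed.

Run:
```python
from h import *
import pickle;I=pickle.load(open('I4.pkl','rb'))
g=cv2.imread('pics/w4.png')
col=g[205:225,251].astype(int).sum(1); print('rows205..',g[146:162,251].sum(1), g[210:222,251].astype(int).sum(1)); print('cols',g[200,228:280].astype(int).sum(1))
f=lambda p,z:fish(np.array(p)/1.5,z,I)
c=np.array([.601,-.1113]);a=np.radians(-81.5);ex=np.array([np.cos(a),np.sin(a)]);ey=np.array([-ex[1],ex[0]])
for z in(.29,.296,.302):
    L,Rr,T,B=[f(p,z)[:2]-c for p in((354,300),(398,300),(376,232),(376,327))]
    print(z,'y',L@ey,Rr@ey,'x',T@ex,B@ex)
b=f((407,274),.268)[:2]-c; print('button',b@ex,b@ey)
```

```text
rows205.. [519 534 211 180 176 198 196 180 161 173 214 223 231 235 221 219] [182 190 174 192 182 177 168 170 145 215 271 254]
cols [451 392 410 419 432 433 397 246 143 174 180 184 188 186 198 180 185 192
 179 181 202 199 197 200 198 220 202 225 205 223 205 210 217 192 184 176
 155 159 273 413 435 520 605 573 544 519 457 386 353 344 373 352]
0.29 y -0.013897606388933477 0.01191020621800134 x 0.03511803452747109 0.09229398365010946
0.296 y -0.013550148978540788 0.011635514590847416 x 0.03416118676208256 0.08995879505982265
0.302 y -0.013202691568148099 0.011360822963693593 x 0.033204338996694074 0.08762360646953585
button 0.06519407522674338 0.01832125572619279
```

Run:
```python
from h import *
c=np.array([.601,-.1113]);a=np.radians(-81.5);ex=np.array([np.cos(a),np.sin(a)]);ey=np.array([-ex[1],ex[0]])
g=c+.0645*ex+.0015*ey;print(g,shift([*g,.318],98.5),arm.state()['tcp_pos'])
```

```text
[ 0.61201723 -0.17486981] (array([0.    , 0.0011, 0.095 ]), np.float64(0.10329533226683907)) [ 0.61102148 -0.17512833  0.41301179]
```

Call:
{"name": "drive_tool", "arguments": {"commands": "0 0 0 0 0; 0 0 0 0.02 0; 0 0 0 0.04 0; 0 0 0 0.06 0; 0 0 0 0.075 0; 0 0 0 0.085 0; 0 0 0 0.085 0", "newtons": 40}}

```text
t: 15.88
tcp_pos: [0.6112, -0.1758, 0.3275]
eef_rot: [-179.9, -0.0, 98.5]
force: [-0.4, -0.0, 0.7]
width: 0.0004
gripper_force: 0.0
```

Call:
{"name": "drive_tool", "arguments": {"commands": "0 0 0 0.005 0; 0 0 0 0.008 0; 0 0 0 0.01 0; 0 0 0 0.01 0"}}

```text
t: 16.38
tcp_pos: [0.6114, -0.1759, 0.3182]
eef_rot: [-180.0, 0.0, 98.5]
force: [-1.0, -0.3, 0.2]
width: 0.0003
gripper_force: 0.0
```

Call:
{"name": "drive_tool", "arguments": {"commands": "0 0 0 0.002 0; 0 0 0 0.004 0; 0 0 0 0.004 0"}}

```text
t: 16.75
tcp_pos: [0.6114, -0.1759, 0.314]
eef_rot: [-180.0, -0.0, 98.5]
force: [0.2, -1.2, -0.5]
width: 0.0002
gripper_force: 0.0
```

Call:
{"name": "drive_tool", "arguments": {"commands": "0 0 0 0.001 0; 0 0 0 0.002 0; 0 0 0 0.002 0"}}

```text
t: 17.12
tcp_pos: [0.6114, -0.1759, 0.3121]
eef_rot: [-180.0, -0.0, 98.5]
force: [-0.4, -0.7, -0.1]
width: -0.0001
gripper_force: 0.0
```

Call:
{"name": "drive_tool", "arguments": {"commands": "0 0 0 0.001 0; 0 0 0 0.002 0; 0 0 0 0.002 0"}}

```text
t: 17.5
tcp_pos: [0.6114, -0.1759, 0.3101]
eef_rot: [-180.0, -0.0, 98.5]
force: [0.6, -0.3, 0.3]
width: -0.0003
gripper_force: 0.0
```

Call:
{"name": "drive_tool", "arguments": {"commands": "0 0 0 0.001 0; 0 0 0 0.002 0; 0 0 0 0.002 0"}}

```text
t: 17.88
tcp_pos: [0.6114, -0.1759, 0.3081]
eef_rot: [-180.0, -0.0, 98.5]
force: [1.2, -0.1, 0.6]
width: 0.0001
gripper_force: 0.0
```

Call:
{"name": "drive_tool", "arguments": {"commands": "0 0 0 0.001 0; 0 0 0 0.002 0; 0 0 0 0.002 0"}}

```text
t: 18.25
tcp_pos: [0.6115, -0.1759, 0.3076]
eef_rot: [180.0, 0.0, 98.5]
force: [-2.4, 1.1, 6.3]
width: 0.0002
gripper_force: 2.8
```

Call:
{"name": "drive_tool", "arguments": {"commands": "0 0 0 0.001 0; 0 0 0 0.002 0; 0 0 0 0.002 0"}}

```text
t: 18.62
tcp_pos: [0.6116, -0.1759, 0.3075]
eef_rot: [179.9, 0.1, 98.5]
force: [-5.7, 1.9, 12.3]
width: 0.0
gripper_force: 6.5
```

Call:
{"name": "drive_tool", "arguments": {"commands": "0 0.001 0.0006 -0.02 0; 1 0.001 0.0006 -0.035 0; 1 0.001 0.0006 -0.035 0; 1 0.001 0.0006 -0.035 0; 1 0.001 0.0006 -0.035 0; 1 0.001 0.0006 -0.01 0; 1 0.001 0.0006 0.015 0; 1 0.001 0.0006 0.03 0; 1 0.001 0.0006 0.04 0; 1 0.001 0.0006 0.04 0"}}

```text
t: 19.88
tcp_pos: [0.6117, -0.1748, 0.2637]
eef_rot: [-179.9, -0.0, 98.5]
force: [-1.1, 0.1, 1.3]
width: 0.0856
gripper_force: 0.0
```

Run:
```python
from h import *
w=snap('wrist','w5.png'); c=snap('scene','s5.png'); b=snap('side','d5.png')
cv2.imwrite('pics/w5b.png',np.hstack([cv2.resize(w,(400,300)),cv2.resize(c[130:280,140:340],(400,300))])[:,:,::-1])
s=arm.state();print(s['tcp_pos'],s['force'],s['t'])
```

```text
[ 0.61241019 -0.17507074  0.26540657] [ 1.08852592  0.19712094 -0.02971102] 20.025
```

View pics/w5b.png

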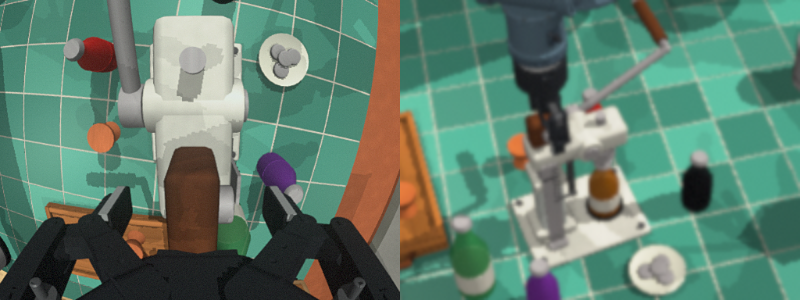

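The jaws straddle the block, with one pad facing the button and one the opposite side. Squeezing.

Call:
{"name": "drive_tool", "arguments": {"commands": "0.6 0 0 0 0; 0.4 0 0 0 0; 0.2 0 0 0 0; 0.1 0 0 0 0; 0.1 0 0 0 0; 0.1 0 0 0 0; 0.1 0 0 0 0; 0.1 0 0 0 0", "newtons": 60}}

```text
t: 21.02
tcp_pos: [0.61, -0.1752, 0.2652]
eef_rot: [-179.8, -0.0, 98.4]
force: [-13.4, -0.4, 7.3]
width: 0.0291
gripper_force: 62.0
```

Call:
{"name": "drive_tool", "arguments": {"commands": "0.1 0 -0.001 0 0; 0.1 0 -0.002 0 0; 0.1 0 -0.002 -0.003 0; 0.1 0 -0.002 -0.008 0; 0.1 0 -0.002 -0.013 0; 0.1 0 -0.002 -0.018 0; 0.1 0 -0.002 -0.023 0; 0.1 0 -0.002 -0.028 0; 0.1 0 -0.002 -0.033 0; 0.1 0 -0.002 -0.038 0; 0.1 0 -0.002 -0.043 0; 0.1 0 -0.002 -0.045 0"}}

```text
t: 22.52
tcp_pos: [0.6099, -0.1752, 0.3098]
eef_rot: [180.0, 0.0, 98.5]
force: [1.3, -3.4, -9.2]
width: 0.0291
gripper_force: 60.2
```

Run:
```python
from h import *
c=snap('scene','s6.png'); s=arm.state();print(s['tcp_pos'],s['force'],s['width'])
o=cv2.imread('pics/s5.png')
f=lambda im:cv2.resize(im[160:270,175:255],(400,550),interpolation=cv2.INTER_CUBIC)
cv2.imwrite('pics/s6b.png',np.hstack([f(o),f(c[:,:,::-1])]))
```

```text
[ 0.6098881  -0.17521042  0.30988325] [ 0.34101915 -2.96499368 -7.48974457] 0.02906715790965634
```

View pics/s6b.png

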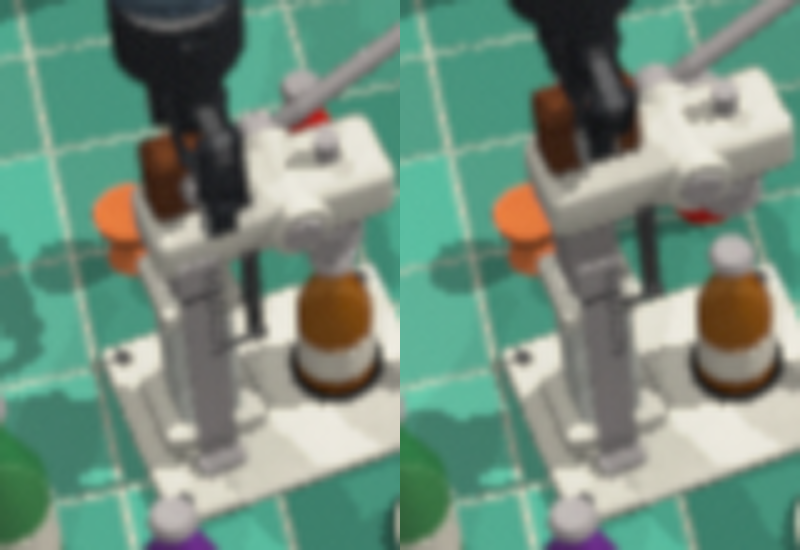

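The left picture (before) shows the pointer tip at about (215,352), well under the full-width line at about (180–215, 297). After the 45 mm lift the tip is about 10–15 mm below the line, and the hand carries the weight (−8 N). Raising a further 11 mm, then looking closely.

Call:
{"name": "drive_tool", "arguments": {"commands": "0.1 0 0 -0.003 0; 0.1 0 0 -0.006 0; 0.1 0 0 -0.009 0; 0.1 0 0 -0.011 0; 0.1 0 0 -0.011 0; 0.1 0 0 -0.011 0"}}

```text
t: 23.32
tcp_pos: [0.6099, -0.1752, 0.3205]
eef_rot: [180.0, 0.0, 98.5]
force: [0.5, -2.5, -8.1]
width: 0.0286
gripper_force: 60.7
```

Run:
```python
from h import *
c=np.mean([viewer.capture('scene').astype(float) for _ in range(6)],0).astype(np.uint8)[:,:,::-1]
cv2.imwrite('pics/s7.png',c); s=arm.state();print(s['tcp_pos'],s['force'],s['width'],s['t'])
f=lambda im:cv2.resize(im[206:241,203:235],(256*1,280),interpolation=cv2.INTER_CUBIC)
ims=[cv2.imread('pics/s5.png'),cv2.imread('pics/s6.png'),c]
v=np.hstack([f(cv2.convertScaleAbs(i,alpha=1.5,beta=-30)) for i in ims]); v=cv2.resize(v,(768,560))
cv2.imwrite('pics/s7b.png',v)
# rule axis columns: rough darkness profile
```

```text
[ 0.60988235 -0.1751807   0.32029276] [-0.25985146 -3.27180676 -7.64925617] 0.028558137953064798 23.625
```

View pics/s7b.png

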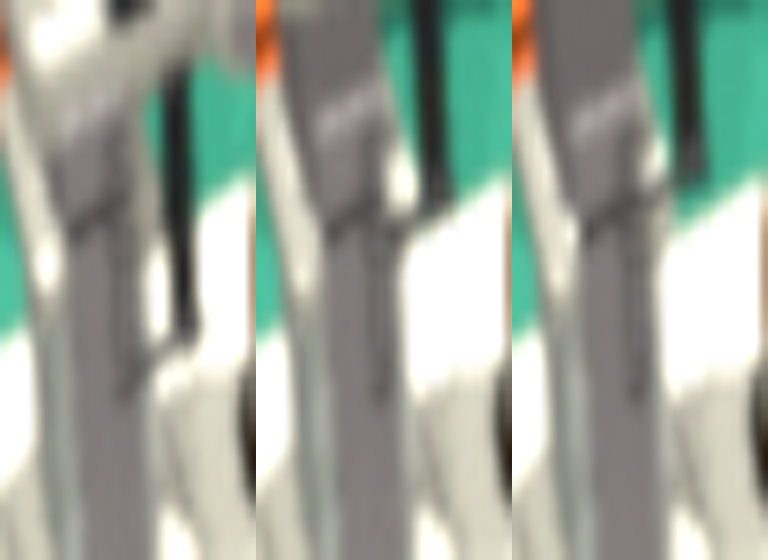

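The three panels show the pointer arm near panel px (190,343), then (437,212), then (690,175), against the full-width line at about (585–638, 230–200). It now looks within a few mm of level, so I check sub-pixel against the projected own-x direction.

Run:
```python
from fit import *
p=[.601,-.1113,np.radians(-81.5),0]
for y in(.03,.045,.06):
    a,b,u=[proj('scene',W(p,q)) for q in((.09,y,.19),(.05,y,.19),(.05,y,.20))]
    print(y,np.round(a,2),np.round(b,2),'slope',(b-a)[1]/(b-a)[0],'px per mm z',(u-b)/10)
for n in('s5','s6','s7'):
    g=cv2.cvtColor(cv2.imread(f'pics/{n}.png'),6)
    print(n,'rows 212..232, cols 210..228');
    print(g[212:233,210:229])
```

```text
0.03 [210.26 218.23] [222.66 214.08] slope -0.33497330310685636 px per mm z [-0.01853998 -0.19804737]
0.045 [211.94 221.93] [224.4  217.73] slope -0.33732191699161973 px per mm z [-0.01771778 -0.19728156]
0.06 [213.63 225.67] [226.15 221.42] slope -0.3397036523951608 px per mm z [-0.01687413 -0.19648237]
s5 rows 212..232, cols 210..228
[[136 139 139 134 137 137 128 122 113 111 111 110 101  70  49  49  69 103
  115]
 [135 142 140 129 126 119 109 103 103 110 113 111 103  68  45  46  65  98
  114]
 [125 130 120 113 110 104  96  90  95 105 113 112 103  68  45  46  65  96
  113]
 [109 111 107 105 104  98  89  89  98 106 114 115 103  71  47  45  62  94
  111]
 [ 96 103 105 104 104  98  92  86  92 102 114 117 105  70  47  46  58  88
  111]
 [ 93 101 103 104 103  96  88  87  88  98 115 122 113  75  49  46  57  88
  113]
 [ 96  99 102  98  94  86  78  76  81  99 116 125 119  80  47  44  61  97
  135]
 [111  97  89  83  80  74  74  80  90 102 116 124 116  80  50  47  66 116
  175]
 [134  95  76  80  88  92  85  83  89  93 110 122 123 100  62  50  70 134
  202]
 [153 111  93  96 100 100  91  89
[... 3707 characters left out ...]
  89  94  98 124 167 212 223 223 224 223 222
  225]
 [125 114 105 102 103 103  98  91  95  99 120 161 211 222 223 223 222 222
  225]
 [121 115 104 102 102 102  97  90  93  94 114 156 208 222 223 222 222 223
  227]
 [123 118 104 102 103 102  99  93  93  93 110 151 205 221 222 222 222 223
  228]
 [126 122 106 102 102 102 100  93  89  88 109 149 200 219 221 220 218 213
  219]
 [130 129 113 104 102 102 100  95  89  88 107 142 189 211 209 206 198 179
  179]
 [132 132 118 106 103 102 100  92  84  90 108 134 167 186 173 166 163 158
  163]
 [130 132 117 105 103 103 102  98  95  98 109 129 147 149 148 148 150 157
  162]
 [129 131 118 106 103 103 103 102 102 102 109 128 142 136 139 146 150 158
  162]]
```

Sub-pixel comparison puts the pointer about 3 mm below the line. The touch estimate gives about 4 mm and the s5 picture about 2 mm. Raising 3 mm.

Call:
{"name": "drive_tool", "arguments": {"commands": "0.1 0 0 -0.0015 0; 0.1 0 0 -0.003 0; 0.1 0 0 -0.003 0; 0.1 0 0 -0.003 0; 0.1 0 0 -0.003 0; 0.1 0 0 -0.003 0; 0.1 0 0 -0.003 0; 0.1 0 0 -0.003 0"}}

```text
t: 24.62
tcp_pos: [0.6099, -0.1752, 0.3234]
eef_rot: [-180.0, 0.0, 98.5]
force: [-0.5, -3.7, -7.7]
width: 0.0289
gripper_force: 60.8
```

Run:
```python
from h import *
c=np.mean([viewer.capture('scene').astype(float) for _ in range(4)],0).astype(np.uint8)[:,:,::-1]
cv2.imwrite('pics/s8.png',c); print(cv2.cvtColor(c,6)[213:223,210:229])
f=lambda im:cv2.resize(im,(400,400),interpolation=cv2.INTER_CUBIC)
cv2.imwrite('pics/s8b.png',np.hstack([f(c[206:236,203:233]),f(c[130:280,150:300])]))
s=arm.state();print(s['tcp_pos'],s['force'],s['width'],s['gripper_force'],s['t'])
```

```text
[[110 123 130 125 122 116 109 103 106 116 122 120 103  68  52  55  71  99
  112]
 [110 119 117 112 110 104  95  89  96 109 129 141 116  74  61  65  74  93
  111]
 [100 107 106 105 104  99  88  91 102 123 151 167 125  82  69  69  72  85
  108]
 [ 95 102 103 104 103  98  90  87 103 132 150 139 106  81  72  72  76  89
  109]
 [ 96 101 103 103 102  96  87  87  91 105 115 114 119 102  88  92 100 109
  117]
 [107 102 101  98  93  85  78  76  76  91 115 141 159 134 113 114 120 128
  141]
 [147 110  90  84  79  75  74  78  88 101 126 146 151 141 132 139 156 167
  185]
 [183 121  78  81  88  91  85  83  88  98 122 138 150 162 169 182 204 213
  218]
 [165 119  93  97 100 100  90  89  92  99 118 142 176 202 214 217 221 222
  223]
 [153 124 105 102 103 102  95  87  88  95 120 157 203 219 222 222 223 223
  224]]
[ 0.60988834 -0.17518042  0.32337255] [-0.10960602 -3.49406639 -7.67915019] 0.02866776207658223 60.86475849151611 24.825
```

View pics/s8b.png

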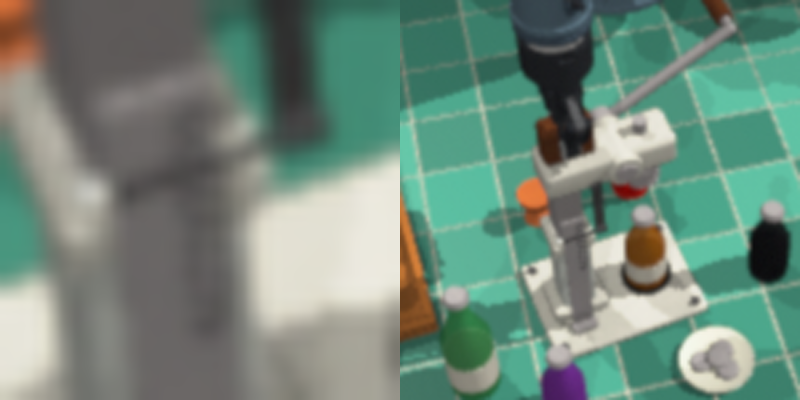

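The pointer arm now lies on one straight line with the full-width mark (left panel, about (125,190) to (300,130)). The bottle is upright in its seat, the lever is up, and the hand carries the head. Handing in.

```bash
python3 -c "
from cell import arm
print(arm.close_job())"
```

```text
the job is handed in; nothing more can be done
None
```

The job is handed in with no verdict returned: I pulled the lever down to its stop and eased it back up to rest. The head is now held at the full-width line (level to about a millimetre by the camera) with the button squeezed in, and the amber bottle is upright in its seat.

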